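# Swing the filling spout over the jar and open the tap

## Task

Get the filling station ready to fill the small clear glass jar: push the swinging spout round with a fingertip until its nozzle is over the middle of the jar's mouth, and only then push the tap lever round with a fingertip to fully open, as far as it goes. Only push the spout and the lever, never pinch them between the fingers, and leave all four vessels standing where they are.

Things in the scene. Friction and masses are not known exactly. Their poses are not given: they have to be found in the camera images.
- station: steel filling station fixed to the bench. Origin: on the bench under the axis of its upright column (44 mm wide, 133 mm high with the spout's cap). At yaw 0 its -x looks to the robot, +y left. Four round grey places, 68 mm wide, 4 mm high, lie 140 mm from the column, 0.55 and 1.1 rad either side of station -x, each with one vessel. The tap stands 65 mm behind the column (station +x)
- spout (a joint): angle of the swinging spout about the column's vertical axis, rad. 0: it points along the station's -x; positive: counter-clockwise from above. Range -1.6 to 1.6; stays where it is left (dry friction about 0.12 N m). Starts within 0.25 of 0, between the two inner places. The spout is a level tube 13 mm thick, centreline 115 mm above the bench, bent down at its outer end
- spout_outlet (a point): centre of the nozzle's mouth, at the spout's outer end, 140 mm from the column axis and 84 mm above the bench; the nozzle is 16 mm wide
- spout_pad_a (a point): black push pad on the spout's +y side (station axes) when the spout points along -x; pushing on it turns the spout counter-clockwise, joint value up. It runs 40 to 120 mm out from the column axis, 104 to 122 mm above the bench; over both pads the spout is 23 mm wide. Point: middle of its outer face
- spout_pad_b (a point): the like push pad on the spout's other side; pushing on it turns the spout clockwise, joint value down. Point: middle of its outer face
- tap (a joint): angle of the tap lever about its vertical pivot (station x = +0.065 m, y = 0), rad. 0: shut, the lever points along station +y (left); grows clockwise from above; 1.571: fully open against a stop, the lever points along station +x, away from the robot. Starts at 0 to 0.2; stays where it is left (dry friction about 0.12 N m)
- tap_lever_end (a point): outer end of the tap lever, 77 mm from its pivot, 110 mm above the bench; the lever is a level bar 8 mm wide, its top 116 mm above the bench, with a push pad on each side, 18 mm wide over the pads
- tap_pad_a (a point): black push pad on the side of the tap lever that faces the robot (station -x) when it is shut; pushing on it opens the tap. It runs 24 to 76 mm out from the pivot, 99 to 115 mm above the bench. Point: middle of its outer face
- tap_pad_b (a point): the like push pad on the tap lever's other side. Point: middle of its outer face
- glass_jar: the jar to be filled: small straight-sided clear glass jar, 41 mm wide, 52 mm tall, open at the top with a mouth about 30 mm wide, loose on one of the four places (which one varies). Origin: centre of its underside, 4 mm above the bench
- white_pot: bystander: white tapered open pot, 47 mm wide, 54 mm tall, loose on another place. Origin: centre of its underside
- mixing_cup: bystander: low wide grey cup, 61 mm wide, 40 mm tall, loose on another place. Origin: centre of its underside
- amber_dish: bystander: flat shallow dish, 54 mm wide, 11 mm tall, loose on another place. Origin: centre of its underside
Things that resemble listed ones, but are neither listed nor needed, are in the scene too. Leave any pink or yellow look-alike of the glass_jar alone.

How it is judged:
On the way, in this order (a step that is already met when the one before it is completed fails the run):
1. the spout's nozzle is brought over the jar and stands there while the tap is still shut (horizontal distance between spout_outlet and glass_jar below 0.011 m and value of joint tap below 0.4 rad and velocity of joint spout between -0.1 and 0.1 rad/s), for 0.2 s.
2. the tap lever is pushed to fully open (value of joint tap above 1.42 rad), for 0.2 s.
At the end, for the whole second after the job is handed in: the nozzle stands within 11 mm (seen from above) of the jar's axis, the tap lever is within 0.15 rad of its open stop, the spout is at rest, and all four vessels stand upright within 15 mm of where they stood at the start (horizontal distance between spout_outlet and glass_jar below 0.011 m and value of joint tap above 1.42 rad and velocity of joint spout between -0.05 and 0.05 rad/s and distance of each of glass_jar, white_pot, mixing_cup, amber_dish from where it was at the start of the episode below 0.015 m and angle between each of glass_jar, white_pot, mixing_cup, amber_dish's own z axis and vertical below 0.2 rad); the robot touches nothing.
It fails at once if the tap is opened (more than 0.5 rad) while the nozzle is not over the jar (more than 14 mm off its axis) (value of joint tap above 0.5 rad and horizontal distance between spout_outlet and glass_jar above 0.014 m).
It fails at once if the spout is pinched: both of its pads are pressed at once (contact force between the fingers and spout_c7 above 1 N and contact force between the fingers and spout_c8 above 1 N).
It fails at once if the tap lever is pinched: both of its pads are pressed at once (contact force between the fingers and tap_c3 above 1 N and contact force between the fingers and tap_c4 above 1 N).
It fails at once if a vessel is shifted more than 15 mm, lifted or tipped (not (distance of each of glass_jar, white_pot, mixing_cup, amber_dish from where it was at the start of the episode below 0.015 m and angle between each of glass_jar, white_pot, mixing_cup, amber_dish's own z axis and vertical below 0.2 rad)).
It also fails if it takes over 58 s, if anything falls off the work surface, if the arm or the gripper's body presses on something with over 40 N, if the wrist force passes 120 N, or if a joint passes its speed limit or range.

## Robot

A 7-joint arm with a two-finger parallel gripper is mounted at the origin on the work surface; the furniture and walls round the work are solid. World frame = base frame: x ahead of the robot, y to its left, z up, the work surface at z = 0. Lengths are in m, angles in rad, forces in N, time in s.
With the tool pointing down it reaches from about 0.425 to 0.95 m from the base axis. Payload 4.7 kg.
Tool frame: the origin (TCP) lies at the centre of the arm's flange, where the gripper is bolted on; the fingertips stand 182 mm ahead of it and the grasp point (between the pads) lies 164 mm ahead of it; z points along the fingers, y is the line along which they close (so a half turn about z gives the same grasp; the last joint's range is limited). The gripper opens to 87 mm and grips with 3 to 60 N. Pads are 19 mm wide; open, the fingers measure 117 mm over their backs; the gripper's body (75 mm by 190 mm) begins 51 mm behind the grasp point.
Start: joints at [1.263, 0.469, -0.049, 1.532, 0.024, 1.141, -0.082], TCP at [0.186, -0.649, 0.405] pointing down, gripper open.
Joint ranges: [-2.59, 2.59], [-0.33, 1.99], [-1.39, 1.29], [0.1, 2.45], [-1.04, 4.18], [0.21, 1.99], [-2.66, 2.66]. Speed limits (rad/s): [2.57, 2.57, 3.14, 3.14, 3.14, 3.14, 3.14].

## Interface

Orientations are given as a unit quaternion [w, x, y, z].
In Python, from rig import observe, camera, sign_off, find_in, regions_of gives the robot as it stands.
- The arm moves only by the shell command python3 -m inch 'ROWS' [FORCE]. ROWS is a JSON object of lists of equal length, an entry for each row: "dp": the shift along the tool's x, y, z in m, a list of three; "angular": the turn, a rotation vector about the tool's x, y, z in rad, a list of three; "claw": the finger opening in m, from 0 to 0.087. In form: {"dp": [[tx, ty, tz], ...], "angular": [[rx, ry, rz], ...], "claw": [claw, ...]}. A call has 1 to 5 rows; each row is the pose to reach, as a shift and turn from the pose commanded when the call began, along the tool's axes at that moment; what a row does not reach only later rows make up. A row lasts 1/12 s, in which the tool goes at most 41.7 mm and 7.16 degrees, less where a joint would pass 70% of its speed; a pose out of reach is approached as far as the arm can. A call with a gripper value outside its range is refused whole. The fingers move at their own pace and stop on an object; FORCE is the grip in N (left out, the last holds). Time passes only in rows, so rows that repeat a pose let the fingers close. It gives the time, the measured TCP pose, the force, the opening and the grip force at its end, in the units of the state.
- observe(): the state, without advancing time (a new reading comes with each control period).
- camera(name): name is "scene" or "top" or "wrist"; returns a dict with "pixels" (480x640x3 uint8, blue, green, red), "vertical_fov" (degrees; the focal length in pixels is half the picture's height over the tangent of half this angle, whatever the lens; pixels are square), "cx", "cy" (the principal point, pixels), "k1" (the pictures are not rectified: a ray, as slopes to the right and down, at radius r is drawn at 1 + k1 r^2 times it, then the intrinsics apply), "rvec" (rotation vector, rad) and "tvec" (3), from world to camera coordinates, as OpenCV has them. Camera axes: x right, y down, z forward; pixel columns grow to the right and rows downward; lengths in m; the calibration is good to about 2 mm. A picture is of the moment at which its call begins. There is no depth.
- sign_off(): hands the job in; it is judged then, once.
Trained networks look in a picture, given as the dict that the camera call returned (one of the last four; its "shot" number tells which), for a name from the list of things; names that differ only in an ending like _2 or _b are one class to them, and where a whole thing is asked for, a point or a joint stands for the part that bears it (a point fixed in the world has none). Each returns a list of dicts, best first, with "score" (0 to 1); they miss things now and then, are a little off and sometimes report something else, mostly with a low value. They report only what shows in the picture. A call takes as long as a camera call. They do not tell look-alikes from the thing itself.
- find_in(picture, name): "uv" ([column, row] in pixels, amid what is visible of it).
- regions_of(picture, name): "mask" (480x640 bool, what is visible of it) and "uv" ([column, row] in pixels, amid what is visible of it).
The state is a dict: "time": time; "joint_pos": joint angles; "joint_vel": joint speeds; "joint_efforts": joint torques, N m; "eef_pos": TCP position; "tcp_rot": TCP orientation; "force": force on the tool from outside, world axes, zero at the start; "ft_torque": the same for the moment, N m; "gripper_width": finger opening in m; "grip_force": force on a finger pad.
Only numpy, scipy, OpenCV 4.12 (cv2) and the standard library are available. Lean on these libraries where they do the work, as an engineer would, in place of code of your own. Each camera call takes 0.05 s, during which the arm holds its last target. There are 200 camera calls.

## Working session

There is one attempt and no reset: what is moved stays moved. The work goes in short steps, Python scripts to look and compute and a shell command to move; the robot and the scene stay as the last step left them, time stands still between calls to the robot, and variables do not carry over. Pictures are saved under pics/ and viewed, at most 11 in all, crops included, and the job is handed in when it is done.

```bash
mkdir -p pics; cat > h.py <<'E'
import numpy as np, cv2
from rig import *
def K(c):
    f=240/np.tan(np.radians(c["vertical_fov"])/2)
    return np.array([[f,0,c["cx"]],[0,f,c["cy"]],[0,0,1]]),np.array([c["k1"],0,0,0,0.])
def proj(c,P):
    k,d=K(c);return cv2.projectPoints(np.array(P,float).reshape(-1,1,3),np.array(c["rvec"],float),np.array(c["tvec"],float),k,d)[0][:,0]
def onz(c,uv,z):
    k,d=K(c);n=cv2.undistortPointsIter(np.array(uv,float).reshape(-1,1,2),k,d,None,None,(3,50,1e-9))[:,0]
    R=cv2.Rodrigues(np.array(c["rvec"],float))[0];C=-R.T@np.array(c["tvec"],float)
    r=np.c_[n,np.ones(len(n))]@R
    return C+r*((z-C[2])/r[:,2])[:,None]
E
python3 - <<'E'
from h import *
o=observe();print({k:np.round(v,3) for k,v in o.items()})
for n in("top","scene"):
    c=camera(n);cv2.imwrite(f"pics/{n}0.png",c["pixels"])
    k,d=K(c);R=cv2.Rodrigues(np.array(c["rvec"],float))[0];print(n,k[0,0],-R.T@np.array(c["tvec"]))
    for t,z in(("station",.06),("spout",.115),("spout_outlet",.084),("spout_pad_a",.113),("tap_lever_end",.11),("tap_pad_a",.107),("glass_jar",.03),("white_pot",.03),("mixing_cup",.025),("amber_dish",.01)):
        for r in find_in(c,t)[:4]: print(t,round(r["score"],2),np.round(r["uv"]),np.round(onz(c,r["uv"],z)[0],3))
E
```

```text
{'time': np.float64(0.0), 'joint_pos': array([ 1.263,  0.469, -0.049,  1.534,  0.024,  1.141, -0.082]), 'joint_vel': array([-0.001,  0.   ,  0.001,  0.002,  0.001, -0.001, -0.   ]), 'joint_efforts': array([ 0.0000e+00, -5.0797e+01, -8.1000e-02, -2.3615e+01, -6.1000e-02,
        3.8000e-02,  0.0000e+00]), 'eef_pos': array([ 0.186, -0.649,  0.404]), 'tcp_rot': array([-0.001,  0.99 ,  0.139, -0.   ]), 'force': array([ 0.39 ,  0.003, -0.619]), 'ft_torque': array([ 0.   ,  0.058, -0.035]), 'grip_force': np.float64(0.0), 'gripper_width': np.float64(0.087)}
top 510.53770918857657 [0.2827205  0.04129348 0.9977309 ]
station 0.61 [303. 212.] [0.497 0.081 0.06 ]
spout_outlet 0.9 [310. 207.] [0.502 0.068 0.084]
spout_pad_a 0.56 [306. 206.] [0.496 0.074 0.113]
tap_lever_end 0.86 [282. 148.] [0.606 0.119 0.11 ]
tap_pad_a 0.7 [280. 147.] [0.608 0.122 0.107]
glass_jar 0.82 [246. 235.] [0.457 0.19  0.03 ]
glass_jar 0.82 [269. 310.] [0.315 0.142 0.03 ]
glass_jar 0.79 [215. 282.] [0.366 0.247 0.03 ]
glass_jar 0.7 [229. 324.] [0.287 0.215 0.03 ]
white_pot 0.86 [381. 207.] [ 0.517 -0.069  0.03 ]
mixing_c
[... 208 characters left out ...]
82 [282. 253.] [0.527 0.081 0.06 ]
station 0.52 [296. 236.] [0.541 0.032 0.06 ]
spout 0.8 [299. 237.] [0.488 0.077 0.115]
spout_outlet 0.65 [298. 236.] [0.518 0.052 0.084]
spout_pad_a 0.8 [302. 239.] [0.482 0.077 0.113]
spout_pad_a 0.28 [342. 229.] [0.452 0.015 0.113]
tap_lever_end 0.76 [228. 221.] [0.612 0.122 0.11 ]
tap_pad_a 0.69 [227. 222.] [0.613 0.124 0.107]
glass_jar 0.97 [338. 391.] [0.288 0.212 0.03 ]
glass_jar 0.91 [213. 304.] [0.547 0.222 0.03 ]
glass_jar 0.87 [274. 378.] [0.37  0.257 0.03 ]
glass_jar 0.71 [268. 318.] [0.459 0.183 0.03 ]
white_pot 0.21 [228. 220.] [0.7   0.061 0.03 ]
mixing_cup 0.89 [316. 309.] [0.419 0.115 0.025]
amber_dish 0.76 [356. 264.] [ 0.45  -0.026  0.01 ]
```

```bash
python3 - <<'E'
import cv2
a=cv2.imread("pics/top0.png");cv2.imwrite("pics/top0z.png",cv2.resize(a[110:350,170:450],(700,600),interpolation=3))
a=cv2.imread("pics/scene0.png");cv2.imwrite("pics/sc0z.png",cv2.resize(a[160:430,140:460],(711,600),interpolation=3))
E
```

```text
(no output)
```

View pics/top0z.png

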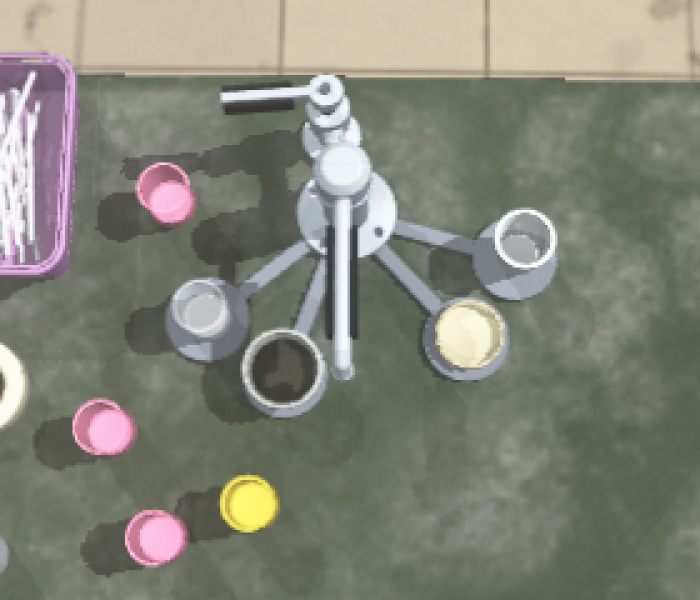

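View pics/sc0z.png

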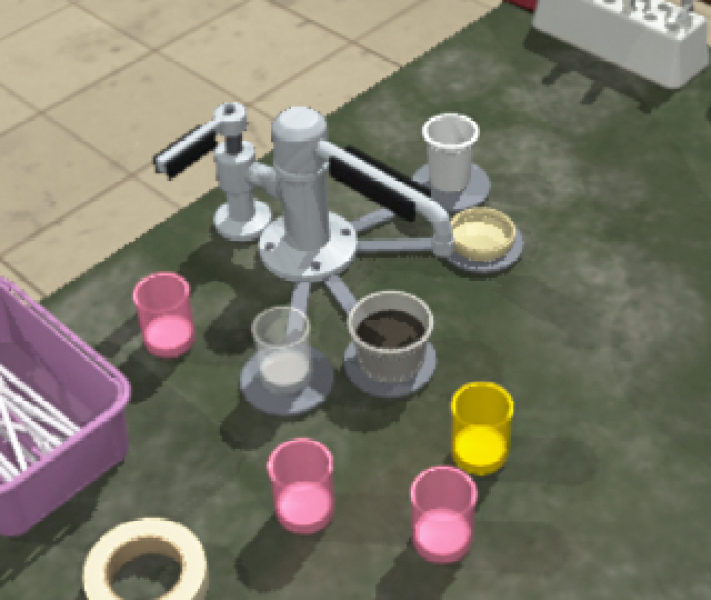

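The only clear jar stands on the station's left outer place, at top (246,235) and scene (268,318). The other "jar" hits are pink or yellow look-alikes off the places: top (269,310), (215,282) and (229,324), and scene (338,391), (213,304) and (274,378). In the top crop the spout points near 0 and the tap lever points left (shut). Next I'll fit the station and jar poses, and crop the jar to confirm.

```bash
cat > fit.py <<'E'
from h import *
from scipy.optimize import minimize
def cyl(x,y,r0,r1,z0,z1):
    t=np.linspace(0,2*np.pi,48,endpoint=False);f=lambda r,z:np.c_[x+r*np.cos(t),y+r*np.sin(t),0*t+z]
    return np.r_[f(r0,z0),f(r1,z1)]
def fitcyl(cm,x0,dims):
    def cost(p,cm=cm):
        s=0
        for c,m in cm:
            h=cv2.convexHull(np.round(proj(c,cyl(*p,*dims))*16).astype(np.int32));a=np.zeros(m.shape,np.uint8)
            cv2.fillConvexPoly(a,h,1,cv2.LINE_8,4);s+=1-(a.astype(bool)&m).sum()/(a.astype(bool)|m).sum()
        return s
    r=minimize(cost,x0,method="Nelder-Mead",options=dict(initial_simplex=[x0,[x0[0]+.006,x0[1]],[x0[0],x0[1]+.006]],xatol=1e-4))
    return r.x,r.fun/len(cm)
def mask(c,name,p,z):
    u=proj(c,[[*p,z]])[0];R=regions_of(c,name)
    R=[r for r in R if np.linalg.norm(np.array(r["uv"])-u)<20]
    return R[0]["mask"] if R else None
E
python3 - <<'E'
from fit import *
C=[camera("top"),camera("scene")]
D=dict(glass_jar=((.457,.185),(.0205,.0205,.004,.056)),white_pot=((.517,-.069),(.018,.0235,.004,.058)),mixing_cup=((.42,.118),(.027,.0305,.004,.044)),amber_dish=((.448,-.028),(.024,.027,.004,.015)))
for n,(p,d) in D.items():
    cm=[(c,m) for c in C if (m:=mask(c,n,p,.03)) is not None]
    print(n,[np.round(fitcyl([x],p,d)[0],4) for x in cm],*(np.round(q,4) for q in fitcyl(cm,p,d)))
c=C[0]
f=lambda u,v,z:np.round(onz(c,[170+u/2.5,110+v/2.5],z)[0],4)
print("cap",f(342,170,.131),"nozzle end",f(343,372,.095),"tap pivot",f(325,92,.12),"lever end",f(221,100,.112))
for u in((466,338),(515,257),(208,318),(285,372)):print("place",f(*u,.004))
for cc in C: print([np.round(r["uv"]) for r in regions_of(cc,"station")], [ (round(r["score"],2),np.round(r["uv"])) for r in find_in(cc,"spout_outlet")])
cv2.imwrite("pics/jar.png",np.hstack([cv2.resize(C[0]["pixels"][205:265,215:275],(400,400),interpolation=3),cv2.resize(C[1]["pixels"][285:365,235:315],(400,400),interpolation=3)]))
E
```

```text
glass_jar [array([0.4596, 0.1816]), array([0.4611, 0.1833])] [0.4615 0.1833] 0.1233
white_pot [array([ 0.5138, -0.0649]), array([ 0.5161, -0.0663])] [ 0.5145 -0.0648] 0.1398
mixing_cup [array([0.4134, 0.1184]), array([0.4178, 0.1177])] [0.4141 0.1192] 0.0968
amber_dish [array([ 0.4455, -0.0252]), array([ 0.4468, -0.0246])] [ 0.4467 -0.0245] 0.104
cap [0.5424 0.072  0.131 ] nozzle end [0.4037 0.0696 0.095 ] tap pivot [0.6044 0.086  0.12  ] lever end [0.6002 0.1622 0.112 ]
place [ 0.4442 -0.024   0.004 ]
place [ 0.5103 -0.0631  0.004 ]
place [0.4573 0.1802 0.004 ]
place [0.4152 0.118  0.004 ]
[array([302., 207.])] [(0.85, array([306., 208.])), (0.47, array([362., 243.]))]
[array([281., 251.]), array([228., 222.])] [(0.92, array([301., 236.])), (0.51, array([344., 226.]))]
```

View pics/jar.png

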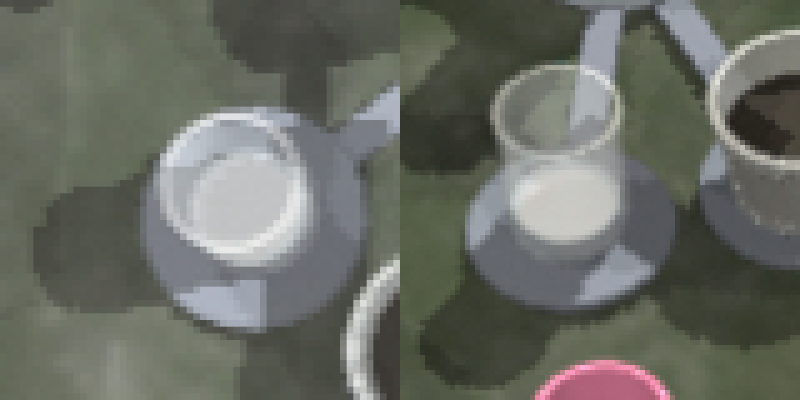

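```bash
python3 -m inch '{"dp":[[0.02,0,0],[0.04,-0.03,0],[0.06,-0.07,0],[0.08,-0.11,0],[0.09,-0.14,0]],"angular":[[0,0,0.1],[0,0,0.2],[0,0,0.279],[0,0,0.279],[0,0,0.279]],"claw":[0.04,0.01,0,0,0]}' 10
```

```text
time: 2.22
eef_pos: [0.2351, -0.4871, 0.4046]
tcp_rot: [-0.0, 1.0, 0.001, 0.0]
force: [1.1, 0.3, -0.1]
gripper_width: 0.0616
grip_force: 0.0
```

The crop confirms it: a colourless glass jar on the left outer place. Station fit: column (0.544,0.072), yaw 0.21. The spout is at about -0.19 and needs about -1.13, so I push on pad_b (right side) towards the left.

```bash
python3 -m inch '{"dp":[[0.02,-0.036,0],[0.04,-0.072,0],[0.06,-0.108,0],[0.08,-0.144,0],[0.1,-0.18,0]],"angular":[[0,0,0],[0,0,0],[0,0,0],[0,0,0],[0,0,0]],"claw":[0,0,0,0,0]}'
python3 -m inch '{"dp":[[0.018,-0.036,0],[0.036,-0.072,0],[0.054,-0.108,0.0],[0.072,-0.144,0.0],[0.09,-0.18,0.0]],"angular":[[0,0,0],[0,0,0],[0,0,0],[0,0,0],[0,0,0]],"claw":[0,0,0,0,0]}'
python3 -m inch '{"dp":[[0.012,-0.035,0],[0.024,-0.07,0],[0.035,-0.105,0.0],[0.037,-0.105,0.0],[0.037,-0.105,0.0]],"angular":[[0,0,0],[0,0,0],[0,0,0],[0,0,0],[0,0,0]],"claw":[0,0,0,0,0]}'
python3 - <<'E'
from h import *
print(observe()["joint_pos"])
c=camera("wrist");cv2.imwrite("pics/w1.png",c["pixels"])
E
```

```text
time: 2.63
eef_pos: [0.3343, -0.3077, 0.4052]
tcp_rot: [0.0, 1.0, -0.0, 0.0]
force: [0.4, -0.7, 0.6]
gripper_width: 0.0285
grip_force: 0.0
time: 3.05
eef_pos: [0.4242, -0.1277, 0.4052]
tcp_rot: [0.0, 1.0, -0.0, 0.001]
force: [0.4, 0.0, -0.7]
gripper_width: 0.0014
grip_force: 0.0
time: 3.47
eef_pos: [0.4614, -0.0225, 0.405]
tcp_rot: [-0.0, 1.0, 0.002, 0.0]
force: [0.9, -0.6, -0.0]
gripper_width: 0.0003
grip_force: 0.0
[ 0.38305923  0.15003832 -0.46821072  1.99580719  0.07929531  1.01220264
 -1.68850379]
```

View pics/w1.png

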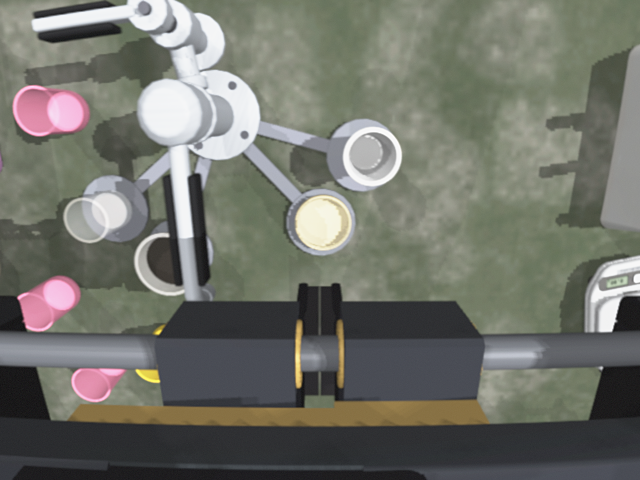

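The wrist view shows the spout pads at about (165–208,175–285) and the cap at (175,110), with the closed fingers at (320,340) well to the right of the spout. I'll descend beside it.

```bash
python3 -m inch '{"dp":[[0,0,0.03],[0.0,-0.01,0.06],[0.0,-0.02,0.09],[0.0,-0.035,0.12],[0.0,-0.042,0.131]],"angular":[[0,0,0],[0,0,0],[0,0,0],[0,0,0],[0,0,0]],"claw":[0,0,0,0,0]}'
python3 - <<'E'
from h import *
o=observe();print(o["joint_pos"],o["eef_pos"])
c=camera("wrist");cv2.imwrite("pics/w2.png",c["pixels"])
print(proj(c,[[.544,.072,.133],[.454,.07-.0115,.122],[.454,.07+.0115,.122],[.404,.0696,.115],[.6076,.0855,.116],[.46,.182,.056]]))
E
```

```text
time: 3.93
eef_pos: [0.4591, 0.0164, 0.2704]
tcp_rot: [0.0, 1.0, -0.001, -0.003]
force: [0.9, -0.5, 0.1]
gripper_width: 0.0007
grip_force: 0.0
[ 0.25266881  0.33996891 -0.45103213  2.13942249  0.22322298  0.71267659
 -1.91976153] [0.45912956 0.01637635 0.27035457]
[[ 120.40333008   98.18197487]
 [ 204.77114664  354.33259067]
 [ 144.44965987  353.55817103]
 [ 195.27466715  444.14208078]
 [  83.68028166 -116.71581595]
 [  14.76793235  272.62603735]]
```

View pics/w2.png

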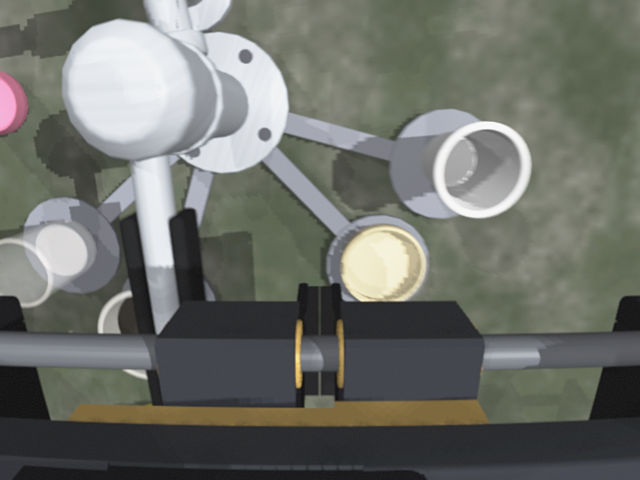

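```bash
cat > plan.py <<'E'
import numpy as np
col=np.array([.544,.072]);A=0.21
def pose(q,g=.0265,r=.082):  # spout joint q -> finger xy, tool yaw (world angle of tool x)
    p=np.pi+A+q;u=np.array([np.cos(p),np.sin(p)]);n=np.array([-u[1],u[0]])
    return col+r*u+g*n, p-np.pi
def rel(xy0,th0,xy,th):
    d=np.array(xy)-xy0;c,s=np.cos(th0),np.sin(th0)
    return np.round([c*d[0]+s*d[1], s*d[0]-c*d[1]],4), round(th0-th,3)
E
python3 - <<'E'
from plan import *
xy,th=np.array([.4614,.0195]),0.
for q in([-.19,.035],[-.19],[-.25],[-.31],[-.37],[-.43]): print(q,rel(xy,th,*pose(*q)))
xy,th=pose(-.43)
for k in range(1,6):print(-.43-.06*k,rel(xy,th,*pose(-.43-.06*k)))
E
```

```text
[-0.19, 0.035] (array([ 0.0013, -0.0159]), -0.02)
[-0.19] (array([ 0.0011, -0.0244]), -0.02)
[-0.25] (array([-0.0004, -0.0293]), 0.04)
[-0.31] (array([-0.0016, -0.0343]), 0.1)
[-0.37] (array([-0.0026, -0.0394]), 0.16)
[-0.43] (array([-0.0032, -0.0445]), 0.22)
-0.49 (array([-0.0014, -0.005 ]), 0.06)
-0.55 (array([-0.0026, -0.01  ]), 0.12)
-0.61 (array([-0.0034, -0.0151]), 0.18)
-0.6699999999999999 (array([-0.0039, -0.0203]), 0.24)
-0.73 (array([-0.0042, -0.0254]), 0.3)
```

```bash
python3 -m inch '{"dp":[[0.001,-0.016,0],[0.001,-0.0244,0],[-0.0004,-0.0293,0],[-0.0016,-0.0343,0],[-0.0032,-0.0445,0]],"angular":[[0,0,-0.02],[0,0,-0.02],[0,0,0.04],[0,0,0.1],[0,0,0.22]],"claw":[0,0,0,0,0]}'
python3 -m inch '{"dp":[[-0.0014,-0.005,0],[-0.0026,-0.01,0],[-0.0034,-0.0151,0],[-0.0039,-0.0203,0],[-0.0042,-0.0254,0]],"angular":[[0,0,0.06],[0,0,0.12],[0,0,0.18],[0,0,0.24],[0,0,0.3]],"claw":[0,0,0,0,0]}'
python3 - <<'E'
from h import *
from plan import *
o=observe();print(o["joint_pos"],o["eef_pos"],pose(-.73))
c=camera("top");cv2.imwrite("pics/t3.png",cv2.resize(c["pixels"][130:290,190:400],(788,600),interpolation=3))
E
```

```text
time: 4.4
eef_pos: [0.4579, 0.0596, 0.2745]
tcp_rot: [0.001, 0.993, -0.114, 0.0]
force: [-0.4, -1.9, 1.0]
gripper_width: 0.0005
grip_force: 1.2
time: 4.82
eef_pos: [0.4587, 0.0862, 0.2744]
tcp_rot: [0.001, 0.966, -0.26, -0.0]
force: [-3.1, -0.9, 1.7]
gripper_width: 0.0009
grip_force: 1.2
[ 0.02156419  0.32966699 -0.35407092  2.12639557  0.17441717  0.71396978
 -2.54395216] [0.45865894 0.08622096 0.27438158] (array([0.4596715 , 0.08974696]), -0.52)
```

View pics/t3.png

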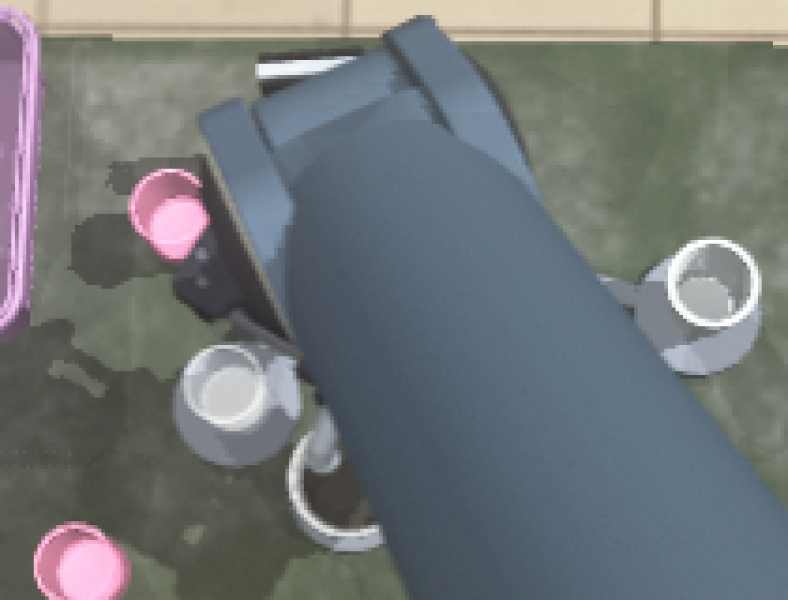

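The top view shows the nozzle at crop (325,455), over the mixing cup and moving towards the jar at crop (225,390). Joint 7 nears its limit, so I continue without turning the tool.

```bash
python3 - <<'E'
from plan import *
xy0,th0=pose(-.73)
for q in(-.79,-.84,-.89,-.94,-.99,-1.04,-1.09,-1.13):
    d=-.73-q;xy,_=pose(q,.0115+.015*np.cos(d)+.0095*np.sin(d))
    print(q,rel(xy0,th0,xy,th0))
from h import *
c=camera("top")
w=onz(c,[276.6,252.5],.092)[0];print(w,np.arctan2(*(w[:2]-col)[::-1])%(2*np.pi)-np.pi-A)
E
```

```text
-0.79 (array([-0.0015, -0.0044]), 0.0)
-0.84 (array([-0.0025, -0.0082]), 0.0)
-0.89 (array([-0.0034, -0.0121]), 0.0)
-0.94 (array([-0.0041, -0.0161]), 0.0)
-0.99 (array([-0.0046, -0.0201]), 0.0)
-1.04 (array([-0.0048, -0.0242]), 0.0)
-1.09 (array([-0.0049, -0.0284]), 0.0)
-1.13 (array([-0.0048, -0.0317]), 0.0)
[0.41465438 0.12477394 0.092     ] -0.5973900083531398
```

```bash
python3 -m inch '{"dp":[[-0.0015,-0.0044,0],[-0.0025,-0.0082,0],[-0.0034,-0.0121,0],[-0.0041,-0.0161,0],[-0.0046,-0.0201,0]],"angular":[[0,0,0],[0,0,0],[0,0,0],[0,0,0],[0,0,0]],"claw":[0,0,0,0,0]}'
python3 - <<'E'
from h import *
from plan import *
o=observe();print(o["joint_pos"],o["eef_pos"])
a=camera("top");b=camera("scene")
A_=cv2.resize(a["pixels"][200:290,220:310],(400,400),interpolation=3);B_=cv2.resize(b["pixels"][230:350,220:340],(400,400),interpolation=3)
cv2.imwrite("pics/m4.png",np.hstack([A_,B_]))
E
```

```text
time: 5.33
eef_pos: [0.4658, 0.1073, 0.274]
tcp_rot: [-0.0, 0.966, -0.257, 0.001]
force: [0.7, -2.4, 1.9]
gripper_width: 0.0004
grip_force: 1.4
[-0.02365419  0.3450503  -0.34879407  2.10338796  0.17724804  0.71926117
 -2.5786399 ] [0.46577199 0.10726722 0.27399799]
```

View pics/m4.png

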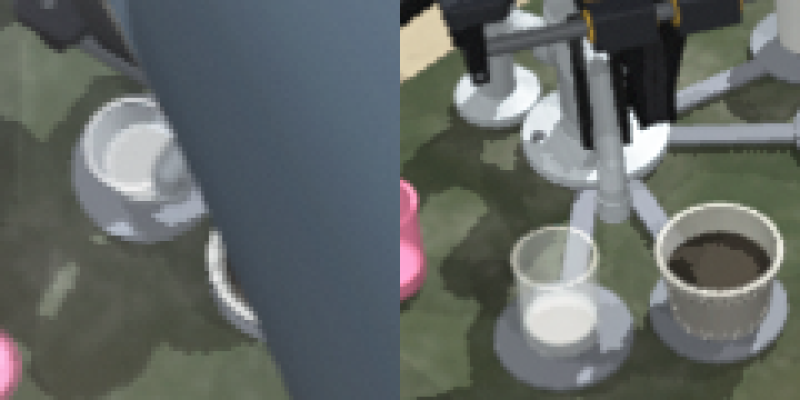

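The scene half shows the nozzle mouth at about pixel (284,293), short of the jar mouth at about (266,307). I'll compute the spout angle and the remaining turn.

```bash
python3 - <<'E'
from h import *
from plan import *
b=camera("scene");w=onz(b,[284,292.8],.084)[0]
f=lambda p:np.arctan2(*(np.array(p)[:2]-col)[::-1])%(2*np.pi)-np.pi-A
print(w,np.linalg.norm(w[:2]-col),f(w),f([.4605,.1827]))
for q in(-1.0,-1.06,-1.1,-1.13): p=pose(q,0,.14)[0];print(q,p,proj(b,[[*p,.084]]),np.hypot(*(p-[.4605,.1827])))
xy0=None
E
```

```text
[0.43975453 0.16218093 0.084     ] 0.13783945930231462 -0.923185306612734 -1.1345547084914203
-1.0 [0.44546166 0.17144946] [[276.9739643  294.25601431]] 0.01878101403531093
-1.06 [0.45160236 0.17717926] [[271.41043628 294.33036435]] 0.01047122779241304
-1.1 [0.45588232 0.18079004] [[267.71886727 294.24655571]] 0.004997092391134452
-1.13 [0.45918518 0.18338423] [[264.96523511 294.11387598]] 0.0014822020876511157
```

```bash
python3 -m inch '{"dp":[[-0.0002,-0.004,0],[-0.0002,-0.008,0],[-0.0002,-0.012,0],[-0.0002,-0.014,0],[-0.0002,-0.014,0]],"angular":[[0,0,0],[0,0,0],[0,0,0],[0,0,0],[0,0,0]],"claw":[0,0,0,0,0]}'
python3 - <<'E'
from h import *
b=camera("scene");a=camera("top");print(observe()["eef_pos"],[ (round(r["score"],2),np.round(r["uv"],1)) for r in find_in(b,"spout_outlet")])
cv2.imwrite("pics/m5.png",np.hstack([cv2.resize(a["pixels"][200:290,220:310],(400,400),interpolation=3),cv2.resize(b["pixels"][250:330,230:310],(400,400),interpolation=3)]))
E
```

```text
time: 5.9
eef_pos: [0.4721, 0.1203, 0.2736]
tcp_rot: [-0.0, 0.966, -0.257, -0.0]
force: [-0.8, -0.8, -0.1]
gripper_width: 0.0003
grip_force: 0.3
[0.4719461  0.12005866 0.27372318] [(0.65, array([269. , 266.6]))]
```

View pics/m5.png

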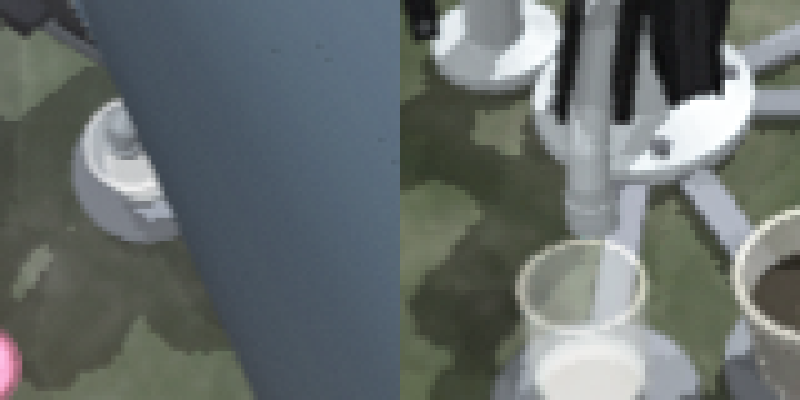

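```bash
python3 -m inch '{"dp":[[0,-0.002,0],[0,-0.004,0],[0,-0.0045,0],[0,-0.0045,0]],"angular":[[0,0,0],[0,0,0],[0,0,0],[0,0,0]],"claw":[0,0,0,0]}'
python3 - <<'E'
from h import *
b=camera("scene");print(observe()["eef_pos"],proj(b,[[.4605,.1827,z] for z in(.004,.056,.084,.115)]))
p=b["pixels"]
for r in range(280,298,2):print(r,p[r,255:282].mean(1).astype(int))
E
```

```text
time: 6.38
eef_pos: [0.4742, 0.1235, 0.2737]
tcp_rot: [0.0, 0.966, -0.257, 0.0]
force: [-0.7, -1.8, -0.2]
gripper_width: 0.0004
grip_force: 0.5
[0.47421716 0.12347943 0.27373145] [[268.47427232 328.54218415]
 [266.06453058 306.24845102]
 [264.69549322 293.45887593]
 [263.11799991 278.60879479]]
280 [ 67  65  64  78 147 171 180 188 187 169 158 142 127 155 163 180 186 185
 179 163 159 157 158 174 224 167 113]
282 [ 66  63  63  74 141 161 166 168 166 158 151 138 130 171 166 178 185 186
 184 181 183 197 239 246 246 242 234]
284 [ 72  71  65  75 139 160 164 167 164 158 152 142 124 139 146 151 153 154
 156 154 156 184 185 173 171 167 158]
286 [ 69  69  69  77 138 160 166 168 166 159 154 141 116  83  72  81 112 117
 119 119 124 128 130 130 129 141 126]
288 [ 65  65  69  93 131 141 148 151 150 147 140 132 124 145  98  78  73  98
 121 174 185 185 186 184 123  72  65]
290 [ 64  67  70  98 156 155 149 147 144 144 139 138 136 123  86  71  72 123
 175 184 184 184 186 181 100  65  66]
292 [ 65  63  63  72 124 143 154 158 162 156 146 139 132 119  88  64  99 175
 184 184 184 184 184 163 115 100 101]
294 [ 67  66  63  73 132 146 147 147 147 147 147 143 136 121  78  66 143 180
 185 184 184 185 182 124 101 100 102]
296 [ 75  75  71  66  72 114 136 142 144 140 139 135 113  80  80  97 172 184
 184 183 184 184 183 113  94  95  98]
```

The nozzle mouth is centred at column 263.6 on row 292, against 264.7 for the jar axis at that height, so it is within about 2 mm. I back off, rise, and go to the tap lever, first letting it stand.

```bash
python3 -m inch '{"dp":[[0,0.015,0],[0,0.03,0],[0,0.045,-0.01],[0,0.05,-0.04],[0,0.05,-0.08]],"angular":[[0,0,0],[0,0,0],[0,0,0],[0,0,0],[0,0,0]],"claw":[0,0,0,0,0]}'
python3 -m inch '{"dp":[[0,0,-0.02],[0,0,-0.02],[0,0,-0.02],[0,0,-0.02],[0,0,-0.02]],"angular":[[0,0,-0.12],[0,0,-0.24],[0,0,-0.36],[0,0,-0.46],[0,0,-0.52]],"claw":[0,0,0,0,0]}'
cat > tap.py <<'E'
from plan import *
piv=col+.065*np.array([np.cos(A),np.sin(A)])
def tp(t,r=.055,gap=0,hx=.0095,hy=.013):
    s=np.pi/2+A-t;l=np.array([np.cos(s),np.sin(s)]);m=np.array([-l[1],l[0]])
    return piv+r*l+m*(.009+gap+hx*abs(m[0])+hy*abs(m[1]))
E
python3 - <<'E'
from tap import *
from h import *
o=observe();print(o["joint_pos"],o["eef_pos"],o["tcp_rot"])
p=tp(.11,gap=.02);print(p,p-o["eef_pos"][:2])
c=camera("scene");cv2.imwrite("pics/s6.png",cv2.resize(c["pixels"][180:340,180:390],(788,600),interpolation=3))
E
```

```text
time: 6.85
eef_pos: [0.447, 0.0777, 0.352]
tcp_rot: [0.002, 0.966, -0.258, -0.004]
force: [2.0, -0.2, -0.7]
gripper_width: 0.0001
grip_force: 0.0
time: 7.27
eef_pos: [0.4487, 0.0795, 0.374]
tcp_rot: [0.0, 1.0, 0.002, 0.0]
force: [-0.2, -0.1, 0.1]
gripper_width: 0.0007
grip_force: 0.0
[ 0.11456288  0.17195241 -0.42522716  2.04866373  0.08804635  0.93710207
 -1.92421017] [0.4486609  0.07949286 0.37395013] [1.51593329e-05 9.99998051e-01 1.93083234e-03 4.11657606e-04]
[0.56252938 0.13630671] [0.11386848 0.05681385]
```

View pics/s6.png

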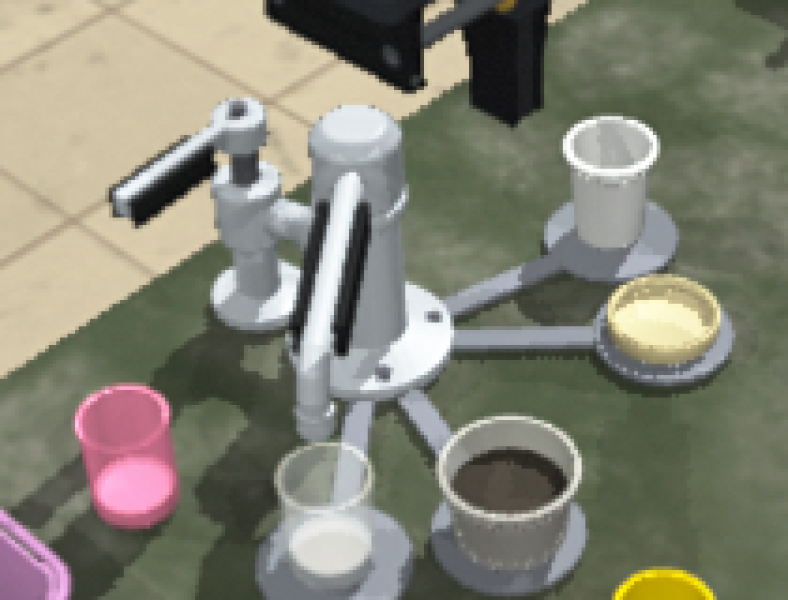

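The view shows the nozzle (crop 315,430) standing above the jar mouth (crop 324,475). The tap lever points left from (238,115), still shut. I go to the robot side of the lever.

```bash
python3 -m inch '{"dp":[[0.03,-0.015,0],[0.06,-0.03,0],[0.09,-0.045,0],[0.114,-0.057,0],[0.114,-0.057,0]],"angular":[[0,0,0],[0,0,0],[0,0,0],[0,0,0],[0,0,0]],"claw":[0,0,0,0,0]}'
python3 -m inch '{"dp":[[0,0,0.03],[0,0,0.06],[0,0,0.085],[0,0,0.102],[0,0,0.102]],"angular":[[0,0,0],[0,0,0],[0,0,0],[0,0,0],[0,0,0]],"claw":[0,0,0,0,0]}'
python3 - <<'E'
from tap import *
from rig import observe
o=observe();e=o["eef_pos"][:2];print(o["joint_pos"],o["eef_pos"])
b=np.array([.5625,.1363])
for t in np.arange(.1,1.75,.1):
    if abs(t-.6)<.01 or abs(t-1.1)<.01: pass
    d=tp(t)-b;print(round(t,2),np.round([d[0],-d[1]],4))
E
```

```text
time: 7.73
eef_pos: [0.5665, 0.1388, 0.3736]
tcp_rot: [-0.002, 1.0, -0.0, 0.002]
force: [0.7, 0.3, 0.4]
gripper_width: 0.0002
grip_force: 0.0
time: 8.15
eef_pos: [0.5612, 0.1356, 0.2679]
tcp_rot: [0.001, 1.0, -0.001, -0.004]
force: [-0.6, -0.1, 0.1]
gripper_width: 0.0003
grip_force: 0.0
[-0.02287513  0.49694859 -0.37773956  1.87922358  0.24233926  0.8187191
 -2.09950371] [0.56118196 0.13559671 0.26793664]
0.1 [ 0.0193 -0.0017]
0.2 [ 0.0259 -0.0041]
0.3 [ 0.0305 -0.0058]
0.4 [ 0.035  -0.0072]
0.5 [ 0.0399 -0.0082]
0.6 [ 0.045  -0.0088]
0.7 [ 0.0502 -0.0088]
0.8 [ 0.0556 -0.0084]
0.9 [ 0.0611 -0.0073]
1.0 [ 0.0666 -0.0057]
1.1 [ 0.072  -0.0034]
1.2 [ 0.0773 -0.0004]
1.3 [0.0823 0.0032]
1.4 [0.087  0.0075]
1.5 [0.0912 0.0123]
1.6 [0.095  0.0177]
1.7 [0.0981 0.0237]
```

```bash
python3 -m inch '{"dp":[[0.019,-0.003,0],[0.03,-0.006,0],[0.04,-0.008,0],[0.05,-0.009,0],[0.056,-0.0085,0]],"angular":[[0,0,0],[0,0,0],[0,0,0],[0,0,0],[0,0,0]],"claw":[0,0,0,0,0]}'
python3 -m inch '{"dp":[[0.011,0.0027,0],[0.0217,0.008,0],[0.0314,0.016,0],[0.0356,0.0207,0],[0.0394,0.0261,0]],"angular":[[0,0,0],[0,0,0],[0,0,0],[0,0,0],[0,0,0]],"claw":[0,0,0,0,0]}'
python3 - <<'E'
from tap import *
from h import *
o=observe();print(o["joint_pos"],o["eef_pos"],tp(1.6))
c=camera("scene");d=camera("wrist");cv2.imwrite("pics/s7.png",np.hstack([cv2.resize(c["pixels"][180:340,180:340],(400,400),interpolation=3),cv2.resize(d["pixels"],(400,300))[[*range(300)]+[299]*100]]))
E
```

```text
time: 8.57
eef_pos: [0.619, 0.1454, 0.2722]
tcp_rot: [0.0, 1.0, -0.0, -0.001]
force: [-3.6, -0.1, 0.0]
gripper_width: 0.0006
grip_force: 1.6
time: 8.98
eef_pos: [0.6595, 0.119, 0.2723]
tcp_rot: [-0.0, 1.0, -0.0, 0.001]
force: [-2.6, 2.5, 1.4]
gripper_width: 0.0006
grip_force: 1.3
[ 0.00320089  0.61518891 -0.35594679  1.65119903  0.25509107  0.91939944
 -2.01954025] [0.65947925 0.1190084  0.27231936] [0.65745061 0.11855297]
```

View pics/s7.png

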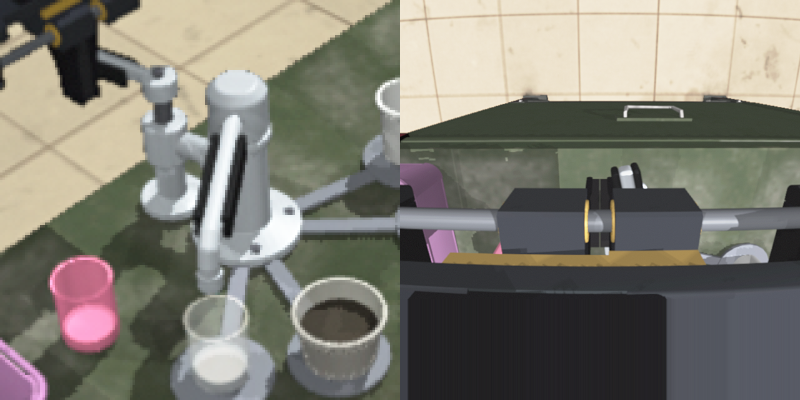

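The lever is nearly at the stop, so I keep pushing to the right until the force rises.

```bash
for i in 1 2 3; do python3 -m inch '{"dp":[[0.0005,0.002,0],[0.001,0.005,0],[0.001,0.005,0]],"angular":[[0,0,0],[0,0,0],[0,0,0]],"claw":[0,0,0]}' | egrep "eef|^force"; done
```

```text
eef_pos: [0.6595, 0.1175, 0.2724]
force: [-1.2, 7.7, -0.3]
eef_pos: [0.6596, 0.1162, 0.2725]
force: [-1.8, 13.8, -0.4]
eef_pos: [0.6598, 0.115, 0.2725]
force: [-3.4, 20.2, -1.0]
```

Stop reached: the force builds up without travel. I back off to the left, rise, and check.

```bash
python3 -m inch '{"dp":[[0,-0.015,0],[0,-0.03,0],[0,-0.045,0],[0,-0.055,-0.03],[0,-0.055,-0.07]],"angular":[[0,0,0],[0,0,0],[0,0,0],[0,0,0],[0,0,0]],"claw":[0,0,0,0,0]}'
python3 -m inch '{"dp":[[0,-0.03,-0.03],[0,-0.06,-0.06],[0,-0.09,-0.07],[0,-0.12,-0.07],[0,-0.12,-0.07]],"angular":[[0,0,0],[0,0,0],[0,0,0],[0,0,0],[0,0,0]],"claw":[0,0,0,0,0]}'
python3 - <<'E'
from fit import *
c=camera("top");d=camera("scene")
cv2.imwrite("pics/e8.png",np.hstack([cv2.resize(c["pixels"][120:270,220:370],(400,400),interpolation=3),cv2.resize(d["pixels"][180:340,180:340],(400,400),interpolation=3)]))
p=d["pixels"]
for r in(290,292,294):print(r,p[r,255:275].mean(1).astype(int))
m=mask(d,"glass_jar",(.46,.183),.03)
if m is not None:print(fitcyl([(d,m)],(.46,.183),(.0205,.0205,.004,.056)))
E
```

```text
time: 10.25
eef_pos: [0.6605, 0.1617, 0.3386]
tcp_rot: [0.001, 1.0, 0.002, -0.004]
force: [0.3, 0.1, 0.3]
gripper_width: 0.0002
grip_force: 0.0
time: 10.67
eef_pos: [0.6598, 0.2873, 0.4136]
tcp_rot: [-0.003, 1.0, 0.004, 0.001]
force: [-0.1, 0.6, -0.4]
gripper_width: 0.0005
grip_force: 0.0
290 [ 59  60  64  78 119 122 125 132 133 131 133 156 208 155  94  67  65 114
 161 171]
292 [ 59  59  57  62  97 114 127 133 139 137 136 133 123 116  96  62  90 162
 172 171]
294 [ 62  61  60  63 103 119 125 131 134 136 136 131 124 112  78  62 132 167
 170 170]
(array([0.46272103, 0.18139698]), np.float64(0.09320388349514563))
```

View pics/e8.png

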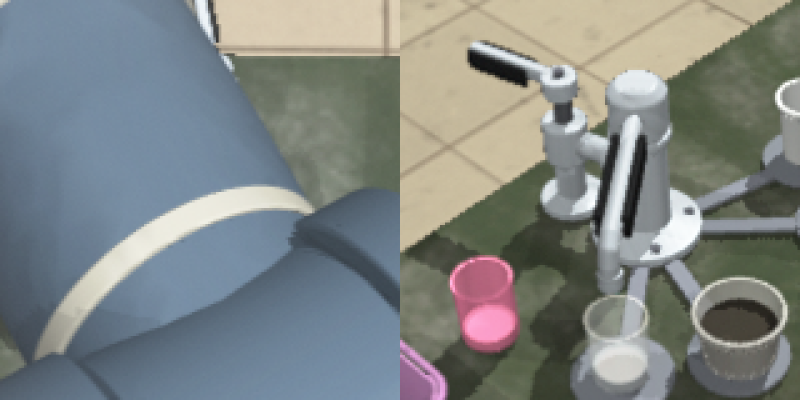

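The lever points away from the robot (scene, about (210,199)) and the nozzle is still over the jar. One numeric check of the lever angle before handing in.

```bash
python3 - <<'E'
from tap import *
from h import *
d=camera("scene")
for t in(1.2,1.42,1.571):
    s=np.pi/2+A-t;print(t,proj(d,[[*(piv+.077*np.array([np.cos(s),np.sin(s)])),.114],[*piv,.116]]))
E
```

```text
1.2 [[203.19553807 206.56067158]
 [245.66516048 209.27293593]]
1.42 [[207.20410571 201.06569585]
 [245.66516048 209.27293593]]
1.571 [[210.95290619 197.60329566]
 [245.66516048 209.27293593]]
```

```bash
python3 -c "
from rig import *
print(sign_off())"
```

```text
the job is handed in; nothing more can be done
None
```

The job is handed in. The nozzle was measured within about 3 mm of the jar's axis before the tap was touched, the lever was then pushed against its open stop, no shifted vessel was seen, and the arm is clear. No verdict came back.

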